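Load the jar shaker and click its timer to five

TASK

Stand the white-lidded specimen jar upright in the shaker's black holder and let go of it. Then set the shaker's timer: press the dial down gently until you feel it bottom, and turn it clockwise, counting the clicks, until its red pointer stands at five (the green mark), without going past it, and let the dial spring back up. Never force the dial against its lock or its bottom stop, and leave the other things where they are.

Things in the scene. Friction and masses are not known exactly. Their poses are not given: they have to be found in the camera images.
- unit: the jar shaker: a fixed grey box, 170 (x) x 260 (y) x 75 mm high; origin under its centre, z up, its front looks along its -x. On its flat top stand the jar holder (60 mm towards +y from the middle) and the timer dial (60 mm towards -y), 120 mm apart
- well (a point): centre of the inner floor of the round black jar holder, 80 mm over the table: inside diameter 48 mm, outside 56 mm, rim 25 mm above this point
- dial: the timer dial: white round knob, diameter and height 36 mm, over a thin grey skirt (46 mm diameter) with a red pointer. Origin on its upright axis, level with the shaker's top; knob top 58 mm, skirt's upper face 22 mm over it while up. Push to turn: while up it is locked. Forcing the lock or the bottom stop with over 15 N on top of the spring breaks it. Starts up, locked, at 0, 1 or 2 of 0 to 8
- dial_grip (a point): on the dial's axis, 12 mm below the knob's top: grip the knob here from above, fingers clear of the skirt 24 mm lower. The spring takes 4.5 N at first, 5 to 7 N near the firm bottom stop. How deep the stop lies differs each time, 5 to 17 mm down; feel for it slowly: the dial turns only within 0.8 mm of it. 10 to 15 N of push in all is right (closing fingers may push too). Regrasping is allowed
- pointer (a point): tip of the red pointer, 30 mm from the axis, 20.5 mm over the shaker's top while the dial is up; moves with the dial. Clockwise from above it clicks every 30 degrees (15.7 mm at the tip, about 0.05 N m to leave a click). Released at a click the dial springs up and locks; between clicks it may stay down
- mark5 (a point): fixed point on the shaker: where the pointer's tip stands when the dial is up at position 5; it lies in line with the long green mark (the other marks are white, the long white one is 0), straight towards the shaker's +x from the dial's axis
- mark6 (a point): the same point for position 6, one click (30 degrees clockwise) beyond the green mark: too far
- jar_mid (a point): centre of the jar to be loaded: amber glass with a white lid, closed, round, 40 mm diameter all the way up, 78 mm tall, about 0.14 kg, standing upright; this point is half-way up. Grip it about 20 mm above this point so that the fingers stay above the holder's rim
- jar_blue: a like jar with a blue lid, to be left alone; origin at the centre of its underside
- specimen_box: a closed white specimen box, 70 x 70 x 30 mm, with a beetle on it, to be left alone; origin at the centre of its underside
- brush: a brush with a blue handle lying on the table, to be left alone
Not all that is in view belongs to the job. Leave any yellow look-alike of the part that bears jar_mid alone.

How it is judged (in metres and radians):
On the way, in this order (a step that is already met when the one before it is completed fails the run):
1. the white-lidded jar stands upright in the holder, released (horizontal distance between jar_mid and well below 0.008 m and z of jar_mid in the frame of well between 0.035 and 0.043 m and angle between jar_mid's own z axis and vertical below 0.15 rad and contact force between the fingers and anything else below 0.1 N), for 0.2 s.
2. the dial is up, with its pointer at five (distance between pointer and mark5 below 0.005 m), for 0.2 s.
At the end, for the whole second after the job is handed in: the white-lidded jar stands in the holder, upright within 0.15 rad, within 8 mm of the holder's axis and on its floor (within 4 mm); the dial is at rest, up, with the pointer's tip within 5 mm of the point for position 5 (horizontal distance between jar_mid and well below 0.008 m and z of jar_mid in the frame of well between 0.035 and 0.043 m and angle between jar_mid's own z axis and vertical below 0.15 rad and distance between pointer and mark5 below 0.005 m and angular speed of dial below 0.2 rad/s); the robot touches nothing.
It fails at once if the dial is forced against its lock or bottom stop with more than about 15 N (20 N with the 2 to 5 N of its click spring) (contact force between dial and unit above 20 N).
It fails at once if the dial is turned past five to six (horizontal distance between pointer and mark6 below 0.005 m).
It fails at once if the white-lidded jar falls over (angle between jar_mid's own z axis and vertical above 0.8 rad).
It fails at once if the blue-lidded jar, the specimen box or the brush is moved more than 20 mm (distance of any of jar_blue, specimen_box, brush from where it was at the start of the episode above 0.02 m).
It also fails if it takes over 72 s, if anything falls off the work surface, if the arm or the gripper's body presses on something with over 40 N, if the wrist force passes 120 N, or if a joint passes its speed limit or range.

ROBOT

A 6-joint arm with a two-finger parallel gripper is mounted at the origin on the work surface. World frame = base frame: x ahead of the robot, y to its left, z up, the work surface at z = 0. Lengths are in mm, angles in rad, forces in N, time in s.
With the tool pointing down it reaches from about 350 to 775 mm from the base axis. Payload 7.3 kg.
Tool frame: the origin (TCP) lies on the centre line of the jaws, within the pads' length; the fingertips stand 17 mm ahead of it and the grasp point (between the pads) lies 2 mm behind it; z points along the fingers, y is the line along which they close (so a half turn about z gives the same grasp; the last joint's range is limited). The gripper opens to 92 mm and grips with 3 to 60 N. Pads are 19 mm wide; open, the fingers measure 130 mm over their backs; the gripper's body (75 mm by 190 mm) begins 47 mm behind the grasp point.
Start: joints at [1.136, 0.342, 1.524, -0, 1.275, -0.146], TCP at [149.505, 503.281, 243.741] pointing down, gripper open.
Joint ranges: [-2.53, 2.53], [-0.77, 2.02], [0.04, 2.7], [-1, 4.14], [0.28, 2.66], [-3.11, 3.11]. Speed limits (rad/s): [2.57, 2.57, 3.14, 3.14, 3.14, 3.14].

INTERFACE

Orientations are given as [roll, pitch, yaw] about the fixed x, y, z axes, in that order (R = Rz(yaw) Ry(pitch) Rx(roll)).
In Python, from plant import bot gives the robot as it stands. The module is installed in compiled form; this text tells all that it offers.
- The arm moves only by the shell command python3 -m pendant 'ROWS'. ROWS is JSON, a list of rows, each a list of 3 entries, a list of its own where there are three numbers: the shift along the world's x, y, z as a fraction of full scale, then the turn, a rotation vector about the world's x, y, z as a fraction of full scale, then the opening, from -1 (shut) to 1 (fully open), so that 0 is half open. In form: [[[tx, ty, tz], [rx, ry, rz], claw], ...]. A call has exactly 10 rows; each row shifts and turns the commanded pose from where the row before left it; what a row does not reach is not made up. Full scale, the value 1, is 30 mm for a shift and 0.12 rad for a turn. A row lasts 1/12 s, in which the tool goes at most 41.7 mm and 7.16 degrees, less where a joint would pass 70% of its speed; a pose out of reach is approached as far as the arm can. A call with a number of a shift or a turn outside -1 to 1 is refused whole. A call with a gripper value outside its range is refused whole. The fingers move at their own pace and stop on an object; the grip force is fixed at half the most. Time passes only in rows, so rows that do not move let the fingers close, or fill a call up. It gives the time, the measured TCP pose, the force, the opening and the grip force at its end, in the units of the state.
- bot.get_obs(): the state, without advancing time (a new reading comes with each control period).
- bot.capture(name): name is "scene" or "top" or "wrist"; returns the picture (400x640x3 uint8, blue, green, red); there is no depth.
- bot.camera_params(name): a dict with "fovy" (degrees; the focal length in pixels is half the picture's height over the tangent of half this angle, whatever the lens; pixels are square), "cx", "cy" (the principal point, pixels), "camera_from_world" (4x4, takes a point from world to camera coordinates). Camera axes: x right, y down, z forward; pixel columns grow to the right and rows downward; lengths in mm; the calibration is good to about 2 mm. The wrist camera is an equidistant fisheye: a pixel r from the principal point sees the ray r / f radians off the axis. A picture is of the moment at which its call begins: read the wrist's pose just before it. camera_params takes no time and is no camera call; for the wrist camera it gives the pose at the moment of the call.
- bot.close_job(): hands the job in; it is judged then, once.
The state is a dict: "time": time; "joint_positions": joint angles; "dq": joint speeds; "tau": joint torques, N m; "tool_pos": TCP position; "tcp_rot": TCP orientation; "contact_force": force on the tool from outside, world axes, zero at the start; "moment": the same for the moment, N m; "grip_width": finger opening in mm; "finger_force": force on a finger pad.
Only numpy, scipy, OpenCV 4.12 (cv2) and the standard library are available. Lean on these libraries where they do the work, as an engineer would, in place of code of your own. Each camera call takes 0.05 s, during which the arm holds its last target. There are 200 camera calls.

## Working session

There is one attempt and no reset: what is moved stays moved. The work goes in short steps, Python scripts to look and compute and a shell command to move; the robot and the scene stay as the last step left them, time stands still between calls to the robot, and variables do not carry over. Pictures are saved under pics/ and viewed, at most 10 in all, crops included, and the job is handed in when it is done.

```bash
mkdir -p pics; cat > h.py <<'E'
import numpy as np, cv2
from plant import bot
def snap(n,f):
    P=bot.camera_params(n); im=bot.capture(n); cv2.imwrite(f'pics/{f}.png',im); return im,P
def ray(P,u,v,fish=False,h=400):
    f=h/2/np.tan(np.radians(P['fovy'])/2); x,y=u-P['cx'],v-P['cy']
    if fish:
        r=np.hypot(x,y); t=r/f; d=np.array([np.sin(t)*x/max(r,1e-9),np.sin(t)*y/max(r,1e-9),np.cos(t)])
    else: d=np.array([x/f,y/f,1])
    M=np.array(P['camera_from_world']); R=M[:3,:3]; return -R.T@M[:3,3],R.T@d
def plane(P,u,v,z,fish=False):
    c,d=ray(P,u,v,fish); return c+d*(z-c[2])/d[2]
def proj(P,p,fish=False,h=400):
    f=h/2/np.tan(np.radians(P['fovy'])/2); q=np.array(P['camera_from_world'])@np.r_[p,1]
    r=np.hypot(q[0],q[1]); s=np.arctan2(r,q[2])/max(r,1e-9) if fish else 1/q[2]
    return P['cx']+f*q[0]*s,P['cy']+f*q[1]*s
E
python3 - <<'E'
from h import *
o=bot.get_obs(); print({k:np.round(v,3) for k,v in o.items()})
a,P=snap('scene','scene0'); b,Q=snap('top','top0')
for X in (P,Q): print(X['fovy'],X['cx'],X['cy'],np.round(X['camera_from_world'],3).tolist())
cv2.imwrite('pics/both.png',np.vstack([cv2.resize(a,(480,300)),cv2.resize(b,(480,300))]))
E
```

```text
{'time': np.float64(0.0), 'joint_positions': array([ 1.136,  0.343,  1.525,  0.   ,  1.275, -0.146]), 'dq': array([-0.   , -0.   , -0.   ,  0.001, -0.001,  0.   ]), 'tau': array([ -0.   , -43.124, -24.422,   0.072,   0.056,  -0.   ]), 'tool_pos': array([149.324, 502.929, 243.051]), 'tcp_rot': array([-3.14 , -0.   ,  2.853]), 'contact_force': array([0.435, 0.156, 0.46 ]), 'moment': array([-0.014,  0.001,  0.043]), 'finger_force': np.float64(0.0), 'grip_width': np.float64(91.873)}
52.95624828926099 321.35985010267177 196.40056309869476 [[-0.572, 0.82, -0.005, 287.865], [0.659, 0.456, -0.598, -280.121], [-0.488, -0.346, -0.801, 1598.256], [0.0, 0.0, 0.0, 1.0]]
50.439598884039206 328.3939681143148 201.76950290069684 [[-0.013, -1.0, -0.025, 0.097], [-0.985, 0.017, -0.174, 498.322], [0.174, 0.022, -0.984, 1189.682], [0.0, 0.0, 0.0, 1.0]]
```

View pics/top0.png

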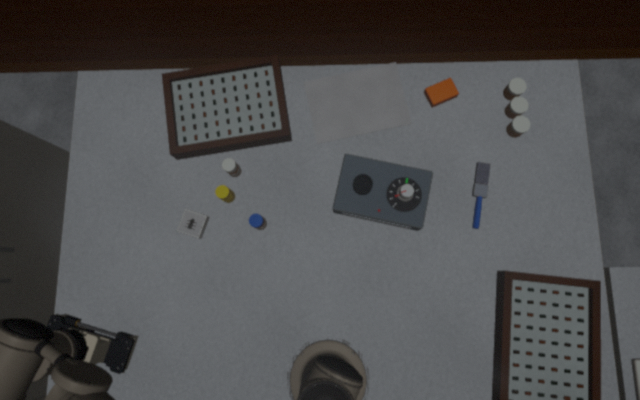

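View pics/scene0.png

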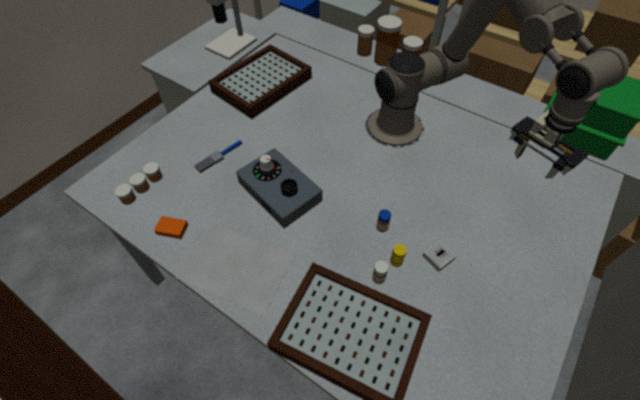

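The top view shows the white-lidded jar at (230,165), yellow at (223,192), blue at (257,221), the box at (194,223), the unit at (383,192) with the holder at (362,184) and the dial at (405,193). The brush is at (480,195), and there are other white-topped pots far right at (518,105).

```bash
python3 - <<'E'
from h import *
b=cv2.imread('pics/top0.png'); P=bot.camera_params('top')
hsv=cv2.cvtColor(b,cv2.COLOR_BGR2HSV)
def blob(mask,x0,y0,x1,y1,z,n):
    m=np.zeros_like(mask); m[y0:y1,x0:x1]=mask[y0:y1,x0:x1]
    k,l,s,c=cv2.connectedComponentsWithStats(m)
    i=1+np.argmax(s[1:,4]); print(n,np.round(c[i],1),s[i].tolist(),np.round(plane(P,*c[i],z)[:2],1))
w=((hsv[...,1]<60)&(hsv[...,2]>150)).astype(np.uint8)
blob(w,215,150,245,180,78,'white'); blob(w,500,110,535,140,78,'vial'); blob(w,395,175,420,205,133,'knob')
H,S,V=hsv[...,0],hsv[...,1],hsv[...,2]
blob(((H>20)&(H<35)&(S>120)).astype(np.uint8),205,180,240,205,78,'yellow')
blob(((H>100)&(H<130)&(S>120)).astype(np.uint8),240,205,270,235,78,'blue')
blob(((V<45)).astype(np.uint8),345,168,378,198,105,'holder')
blob(w,175,205,210,240,30,'box')
print('grn');blob(((H>40)&(H<80)&(S>100)).astype(np.uint8),380,165,430,215,75,'green')
blob((((H<10)|(H>170))&(S>110)).astype(np.uint8),380,165,430,215,95,'red')
a=cv2.imread('pics/scene0.png')
cv2.imwrite('pics/c1.png',np.hstack([cv2.resize(b[140:240,320:445],(500,400),interpolation=2),cv2.resize(a[145:225,230:330],(300,240),interpolation=2)if 0 else cv2.resize(a[145:225,230:290],(300,400),interpolation=2)]))
E
```

```text
Traceback (most recent call last):
ValueError: attempt to get argmax of an empty sequence
```

```bash
python3 - <<'E'
from h import *
b=cv2.imread('pics/top0.png'); P=bot.camera_params('top')
hsv=cv2.cvtColor(b,cv2.COLOR_BGR2HSV)
for u,v in [(230,165),(520,126),(407,191),(404,200),(362,184),(194,223),(240,150)]: print(u,v,hsv[v,u])
def blob(mask,x0,y0,x1,y1,z,n):
    m=np.zeros(mask.shape,np.uint8); m[y0:y1,x0:x1]=mask[y0:y1,x0:x1]
    k,l,s,c=cv2.connectedComponentsWithStats(m)
    if k<2: return print(n,'none')
    i=1+np.argmax(s[1:,4]); print(n,np.round(c[i],1),s[i].tolist(),np.round(plane(P,*c[i],z)[:2],1))
H,S,V=[hsv[...,i].astype(int) for i in range(3)]
def white(x0,y0,x1,y1,z,n):
    t,_=cv2.threshold(hsv[y0:y1,x0:x1,2].copy(),0,255,cv2.THRESH_OTSU); print(t); blob((V>t)&(S<90),x0,y0,x1,y1,z,n)
white(220,154,240,176,78,'white'); white(505,112,535,138,78,'vial'); white(396,180,420,203,133,'knob')
blob((H>20)&(H<35)&(S>120),205,180,240,205,78,'yellow')
blob((H>100)&(H<130)&(S>120),240,205,270,235,78,'blue')
blob(V<45,345,168,378,198,105,'holder')
white(175,205,210,240,30,'box')
blob((H>40)&(H<80)&(S>100),380,165,430,215,75,'green')
blob(((H<10)|(H>170))&(S>110),380,165,430,215,95,'red')
a=cv2.imread('pics/scene0.png')
cv2.imwrite('pics/c1.png',np.hstack([cv2.resize(b[140:240,320:445],(500,400),interpolation=2),cv2.resize(a[145:225,230:290],(300,400),interpolation=2)]))
E
```

```text
230 165 [ 60   6 127]
520 126 [ 68   8 125]
407 191 [100   6 125]
404 200 [ 0  4 70]
362 184 [105  29  35]
194 223 [120   3  89]
240 150 [110   8  95]
89.0
white [227.9 162.8] [220, 154, 20, 22, 342] [611.5 280.3]
83.0
vial [522.4 124.3] [505, 112, 30, 26, 566] [ 709.2 -570.2]
84.0
knob [406.9 190. ] [401, 183, 13, 14, 142] [ 511.  -221.1]
yellow [223.7 192.9] [216, 185, 17, 17, 182] [523.1 290.1]
blue [255.6 220.1] [249, 214, 14, 13, 134] [443.5 197.4]
holder [362.2 184.2] [353, 175, 19, 20, 304] [ 535.3 -103.2]
88.0
box [191.3 221.6] [175, 205, 35, 35, 1097] [448.4 396.2]
green [406.3 180.1] [405, 178, 4, 5, 16] [ 551.5 -230.4]
red [395.8 195.4] [395, 195, 3, 2, 5] [ 503.9 -196.1]
```

View pics/c1.png

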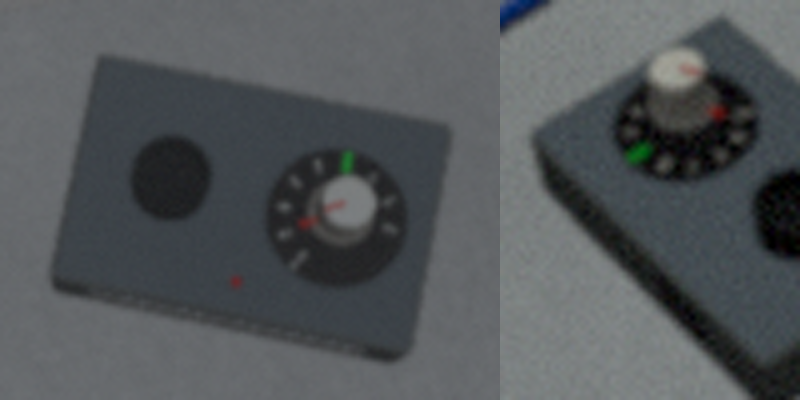

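Distance from holder to dial comes out at 120.4 mm, matching the given 120. The crop shows the red pointer on the first mark after the long white 0, so it is at position 1 (four clicks needed). Next I go above the jar and look closer.

```bash
python3 -m pendant '[[[0.7,-0.35,-0.1],[0,0,0],1],[[0.75,-0.35,-0.1],[0,0,0],1],[[0.75,-0.35,-0.1],[0,0,0],1],[[0.75,-0.35,-0.1],[0,0,0],1],[[0.75,-0.35,-0.1],[0,0,0],1],[[0.75,-0.35,-0.1],[0,0,0],1],[[0.75,-0.35,-0.1],[0,0,0],1],[[0.75,-0.35,-0.1],[0,0,0],1],[[0.75,-0.35,-0.1],[0,0,0],1],[[0.75,-0.35,-0.1],[0,0,0],1]]'
python3 -m pendant '[[[0.75,-0.35,-0.1],[0,0,0],1],[[0.75,-0.35,-0.1],[0,0,0],1],[[0.75,-0.35,-0.1],[0,0,0],1],[[0.75,-0.35,-0.1],[0,0,0],1],[[0.75,-0.35,-0.1],[0,0,0],1],[[0.75,-0.35,-0.1],[0,0,0],1],[[0.75,-0.35,-0.1],[0,0,0],1],[[0.75,-0.35,-0.1],[0,0,0],1],[[0,0,0],[0,0,0],1],[[0,0,0],[0,0,0],1]]'
python3 - <<'E'
from h import *
b=cv2.imread('pics/top0.png'); P=bot.camera_params('top')
v=cv2.cvtColor(b,cv2.COLOR_BGR2HSV)[...,2]; m=np.zeros((400,640),np.uint8); m[150:180,215:245]=v[150:180,215:245]>112
k,l,s,c=cv2.connectedComponentsWithStats(m); i=1+np.argmax(s[1:,4]); print(c[i],s[i],plane(P,*c[i],78))
im,W=snap('wrist','w1'); print(bot.get_obs()['tool_pos'],proj(W,[611,280,78],True),proj(W,plane(P,*c[i],78),True),np.round(W['camera_from_world'],2).tolist())
E
```

```text
time: 0.93
tool_pos: [373.9, 397.5, 213.2]
tcp_rot: [-3.141, -0.0, 2.853]
contact_force: [0.2, 1.4, 0.4]
grip_width: 91.5
finger_force: 0.0
time: 1.77
tool_pos: [553.4, 313.3, 188.6]
tcp_rot: [-3.141, -0.002, 2.851]
contact_force: [-1.5, -0.2, -0.7]
grip_width: 92.1
finger_force: 0.0
[227.93333333 163.85925926] [222 158  13  13 135] [608.24247126 280.23279953  78.        ]
[552.59069184 314.06476943 188.99028227] (np.float64(302.6826073185306), np.float64(268.5398618628137)) (np.float64(301.9954045855545), np.float64(265.9832462548313)) [[0.29, 0.96, -0.0, -459.87], [0.92, -0.28, 0.28, -442.35], [0.27, -0.08, -0.96, 213.14], [0.0, 0.0, 0.0, 1.0]]
```

View pics/w1.png

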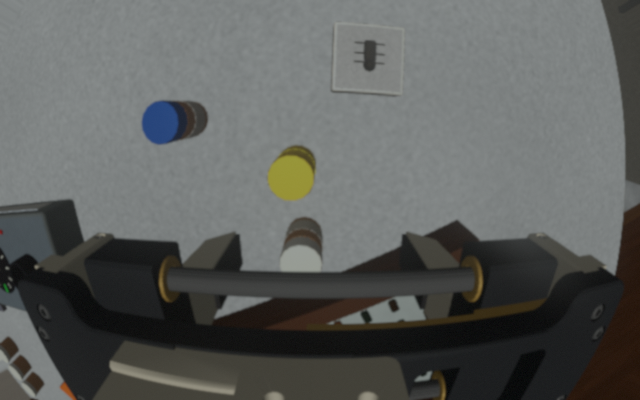

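White lid at (301,258), partly behind the bar, agrees with the top-view estimate (302,266) → jar at (608.5, 280.3). A tray edge lies near the right finger, so I check its clearance.

```bash
python3 - <<'E'
from h import *
P=bot.camera_params('top'); W=bot.camera_params('wrist')
for z in (20,35): print(z,[np.round(plane(P,*p,z)[:2]) for p in((175,157),(290,140),(232,149))],'wrist corner',np.round(plane(W,458,222,z,True)[:2]))
E
```

```text
20 [array([649., 459.]), array([696., 108.]), array([671., 285.])] wrist corner [639. 454.]
35 [array([645., 453.]), array([691., 106.]), array([666., 281.])] wrist corner [631. 448.]
```

```bash
python3 -m pendant '[[[0.9,-0.55,-0.5],[0,0,0],0.5],[[0.95,-0.55,-0.5],[0,0,0],0.5],[[0,0,-0.5],[0,0,0],0.5],[[0,0,0],[0,0,0],0.5],[[0,0,0],[0,0,0],0.5],[[0,0,0],[0,0,0],0.5],[[0,0,0],[0,0,0],0.5],[[0,0,0],[0,0,0],0.5],[[0,0,0],[0,0,0],0.5],[[0,0,0],[0,0,0],0.5]]'
```

```text
time: 2.65
tool_pos: [608.4, 281.7, 145.5]
tcp_rot: [3.141, 0.001, 2.853]
contact_force: [-0.0, -0.3, 0.3]
grip_width: 69.2
finger_force: 0.0
```

```bash
python3 -m pendant '[[[0,-0.03,-0.7],[0,0,0],0.5],[[0,0,-0.7],[0,0,0],0.5],[[0,0,-0.7],[0,0,0],0.5],[[0,0,-0.6],[0,0,0],0.5],[[0,0,-0.25],[0,0,0],0.5],[[0,0,0],[0,0,0],0.5],[[0,0,0],[0,0,0],-1],[[0,0,0],[0,0,0],-1],[[0,0,0],[0,0,0],-1],[[0,0,0],[0,0,0],-1]]'
python3 -m pendant '[[[0,0,0],[0,0,0],-1],[[0,0,0],[0,0,0],-1],[[0,0,0],[0,0,0],-1],[[0,0,0],[0,0,0],-1],[[0,0,0],[0,0,0],-1],[[0,0,0],[0,0,0],-1],[[0,0,0.1],[0,0,0],-1],[[0,0,0.3],[0,0,0],-1],[[0,0,0.5],[0,0,0],-1],[[0,0,0.7],[0,0,0],-1]]'
```

```text
time: 3.48
tool_pos: [609.1, 280.6, 57.6]
tcp_rot: [3.14, 0.002, 2.853]
contact_force: [0.7, -0.9, -0.3]
grip_width: 46.6
finger_force: 0.0
time: 4.32
tool_pos: [607.3, 280.1, 103.0]
tcp_rot: [-3.139, -0.004, 2.853]
contact_force: [-0.4, -0.4, -2.0]
grip_width: 39.9
finger_force: 30.0
```

```bash
python3 -m pendant '[[[0,-0.4,0.7],[0,0,0],-1],[[-0.15,-0.8,0.7],[0,0,0],-1],[[-0.15,-0.8,0.7],[0,0,0],-1],[[-0.15,-0.8,0.6],[0,0,0],-1],[[-0.15,-0.8,0],[0,0,0],-1],[[-0.15,-0.8,0],[0,0,0],-1],[[-0.15,-0.8,0],[0,0,0],-1],[[-0.15,-0.8,0],[0,0,0],-1],[[-0.15,-0.8,0],[0,0,0],-1],[[-0.15,-0.8,0],[0,0,0],-1]]'
python3 -m pendant '[[[-0.15,-0.8,0],[0,0,0],-1],[[-0.15,-0.8,0],[0,0,0],-1],[[-0.15,-0.8,0],[0,0,0],-1],[[-0.15,-0.8,0],[0,0,0],-1],[[-0.15,-0.8,0],[0,0,0],-1],[[-0.15,-0.8,0],[0,0,0],-1],[[-0.15,-0.4,0],[0,0,0],-1],[[0,0,0],[0,0,0],-1],[[0,0,0],[0,0,0],-1],[[0,0,0],[0,0,0],-1]]'
python3 - <<'E'
from h import *
S=bot.camera_params('scene'); a0=cv2.imread('pics/scene0.png')
# holder top centre from scene (dark ellipse) before the move
v=cv2.cvtColor(a0,cv2.COLOR_BGR2GRAY); q=proj(S,[535.3,-103.2,105]); print('expect holder',q)
im,W=snap('wrist','w2'); s,_=snap('scene','s2'); print(np.round(bot.get_obs()['tool_pos'],1))
x,y=map(int,q); c=lambda i:cv2.resize(i[y-70:y+50,x-60:x+60],(400,400),interpolation=2)
cv2.imwrite('pics/c2.png',np.hstack([c(a0),c(s)]))
print(proj(W,[535.3,-103.2,105],True), 'dial',proj(W,[511,-221.1,133],True))
E
```

```text
time: 5.15
tool_pos: [567.5, 51.4, 185.6]
tcp_rot: [3.141, -0.0, 2.853]
contact_force: [0.9, 0.8, -1.8]
grip_width: 39.5
finger_force: 30.0
time: 5.98
tool_pos: [536.6, -102.7, 185.3]
tcp_rot: [3.141, -0.0, 2.853]
contact_force: [0.3, -0.3, -2.0]
grip_width: 39.7
finger_force: 30.0
expect holder (np.float64(289.11676000850156), np.float64(184.82378372283222))
[ 536.7 -102.4  185.3]
(np.float64(317.8008417300934), np.float64(211.500202746978)) dial (np.float64(157.5767079347011), np.float64(235.40820447970077))
```

View pics/w2.png

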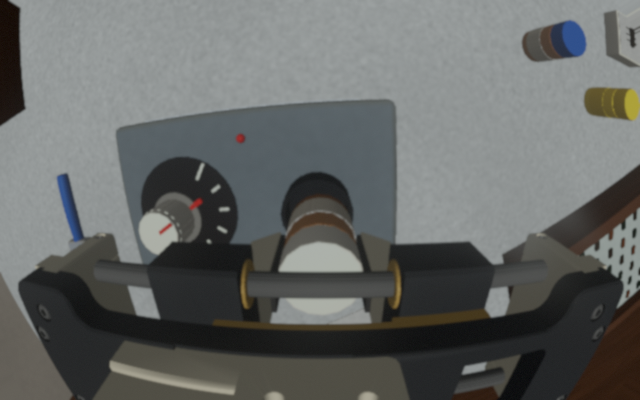

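View pics/c2.png

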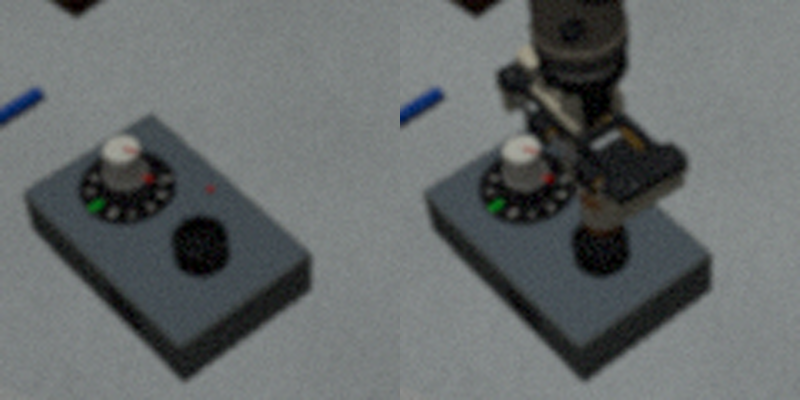

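Wrist view: knob top at (160,232) against the predicted (158,235); holder centre column 317 against 318; the jar lid lies at about (320,278). I check rows (fore/aft fit) numerically.

```bash
python3 - <<'E'
from h import *
W=bot.camera_params('wrist'); im=cv2.imread('pics/w2.png'); g=cv2.cvtColor(im,cv2.COLOR_BGR2GRAY)
fx=-np.array([0.958,-0.284,0]) # toward robot in camera-up direction (tool)
h=np.array([535.3,-103.2,105]); j=np.array([536.6,-102.6,205.7])
print('holder front rim',proj(W,h+28*fx,True),'left/right',proj(W,h+28*np.array([-.284,-.958,0]),True),proj(W,h-28*np.array([-.284,-.958,0]),True))
print('lid front',proj(W,j+20*fx,True),'L/R',proj(W,j+20*np.array([-.284,-.958,0]),True),proj(W,j-20*np.array([-.284,-.958,0]),True),'c',proj(W,j,True))
print('col317 rows150-255',[(r,int(g[r,317])) for r in range(160,256,3)])
print('row205 cols',[(c,int(g[205,c])) for c in list(range(270,296,3))+list(range(340,365,3))])
E
```

```text
holder front rim (np.float64(317.41008782584066), np.float64(175.04368701185348)) left/right (np.float64(280.52733383965705), np.float64(211.40099773880246)) (np.float64(354.5210062856807), np.float64(211.430647163217))
lid front (np.float64(317.75516120317116), np.float64(245.48979622806414)) L/R (np.float64(274.11432619888325), np.float64(284.4115258587354)) (np.float64(361.7455080423638), np.float64(284.5279107023975)) c (np.float64(317.88810540345395), np.float64(285.035448654752))
col317 rows150-255 [(160, 93), (163, 93), (166, 91), (169, 91), (172, 56), (175, 28), (178, 26), (181, 35), (184, 34), (187, 35), (190, 35), (193, 36), (196, 47), (199, 77), (202, 78), (205, 80), (208, 82), (211, 99), (214, 56), (217, 56), (220, 56), (223, 74), (226, 85), (229, 86), (232, 86), (235, 86), (238, 87), (241, 121), (244, 173), (247, 175), (250, 174), (253, 174)]
row205 cols [(270, 94), (273, 93), (276, 94), (279, 95), (282, 59), (285, 32), (288, 29), (291, 35), (294, 35), (340, 62), (343, 43), (346, 34), (349, 37), (352, 76), (355, 94), (358, 94), (361, 94), (364, 93)]
```

```bash
python3 -m pendant '[[[-0.04,-0.02,-0.2],[0,0,0],-1],[[0,0,-0.2],[0,0,0],-1],[[0,0,-0.2],[0,0,0],-1],[[0,0,-0.2],[0,0,0],-1],[[0,0,-0.2],[0,0,0],-1],[[0,0,-0.2],[0,0,0],-1],[[0,0,-0.1],[0,0,0],-1],[[0,0,0],[0,0,0],-1],[[0,0,0],[0,0,0],-1],[[0,0,0],[0,0,0],-1]]'
python3 -m pendant '[[[0,0,-0.05],[0,0,0],-1],[[0,0,-0.05],[0,0,0],-1],[[0,0,-0.05],[0,0,0],-1],[[0,0,-0.05],[0,0,0],-1],[[0,0,0],[0,0,0],-1],[[0,0,0],[0,0,0],-1],[[0,0,0],[0,0,0],-1],[[0,0,0],[0,0,0],-1],[[0,0,0],[0,0,0],-1],[[0,0,0],[0,0,0],-1]]'
```

```text
time: 6.92
tool_pos: [543.6, -107.3, 152.4]
tcp_rot: [-3.141, 0.024, 2.852]
contact_force: [13.4, -3.9, 20.3]
grip_width: 39.4
finger_force: 30.0
time: 7.75
tool_pos: [545.7, -108.1, 148.4]
tcp_rot: [-3.14, 0.031, 2.852]
contact_force: [16.8, -6.2, 29.5]
grip_width: 39.3
finger_force: 30.0
```

Unexpected side load and a 10 mm deflection: lift slightly off the contact and look.

```bash
python3 -m pendant '[[[0,0,0.2],[0,0,0],-1],[[0,0,0.2],[0,0,0],-1],[[0,0,0.3],[0,0,0],-1],[[0,0,0.3],[0,0,0],-1],[[0,0,0.3],[0,0,0],-1],[[0,0,0.3],[0,0,0],-1],[[0,0,0],[0,0,0],-1],[[0,0,0],[0,0,0],-1],[[0,0,0],[0,0,0],-1],[[0,0,0],[0,0,0],-1]]'
python3 - <<'E'
from h import *
im,W=snap('wrist','w3'); s,S=snap('scene','s3'); t,T=snap('top','t3'); print(np.round(bot.get_obs()['tool_pos'],1))
x,y=289,185; c=lambda i,x,y:cv2.resize(i[y-60:y+60,x-60:x+60],(400,400),interpolation=2)
cv2.imwrite('pics/c3.png',np.hstack([c(s,x,y),cv2.resize(im[120:360,200:440],(400,400))]))
g=cv2.cvtColor(im,cv2.COLOR_BGR2GRAY)
print([(r,int(g[r,317])) for r in range(160,262,3)])
E
```

```text
time: 8.58
tool_pos: [534.9, -104.1, 187.7]
tcp_rot: [3.141, -0.001, 2.853]
contact_force: [-0.1, -0.3, -1.8]
grip_width: 39.8
finger_force: 30.0
[ 535.1 -104.1  187.8]
[(160, 93), (163, 93), (166, 92), (169, 92), (172, 77), (175, 30), (178, 30), (181, 31), (184, 33), (187, 35), (190, 36), (193, 46), (196, 54), (199, 90), (202, 93), (205, 93), (208, 92), (211, 91), (214, 92), (217, 94), (220, 94), (223, 60), (226, 60), (229, 60), (232, 61), (235, 61), (238, 81), (241, 98), (244, 99), (247, 100), (250, 99), (253, 100), (256, 101), (259, 101)]
```

View pics/c3.png

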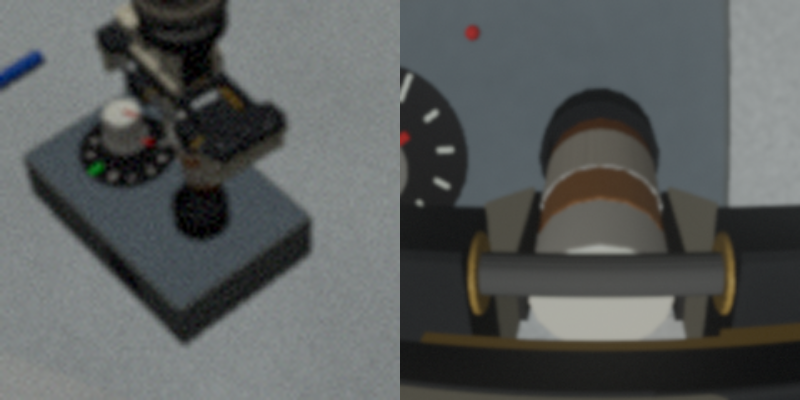

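The jar slid up in the fingers and tilted slightly: its bottom sat on the holder's robot-side rim. The dark edge I took for the rim is the base of the holder's outer wall (z=75). I redo the holder estimate with the right heights, and work out how the jar now sits in the grip.

```bash
python3 - <<'E'
from h import *
from scipy.optimize import least_squares
T=bot.camera_params('top'); W=bot.camera_params('wrist'); im=cv2.imread('pics/w3.png'); g=cv2.cvtColor(im,cv2.COLOR_BGR2GRAY)
t=cv2.cvtColor(cv2.imread('pics/top0.png'),cv2.COLOR_BGR2GRAY); print('top col362',[(r,int(t[r,362])) for r in range(168,202)])
for r0 in (173.5,174.5): print('far rim centre',plane(T,362.2,r0,105)[:2]-[28,0])
for r0 in (194.5,195.5): print('near base centre',plane(T,362.2,r0,75)[:2]+[28,0])
print('wrist near base centre',plane(W,317,173.3,75,True)[:2]+28*np.array([.958,-.284]))
print('col 320',[(r,int(g[r,320])) for r in list(range(186,200,2))+list(range(258,334,2))])
E
```

```text
top col362 [(168, 67), (169, 65), (170, 68), (171, 66), (172, 65), (173, 58), (174, 42), (175, 31), (176, 29), (177, 33), (178, 34), (179, 33), (180, 35), (181, 29), (182, 35), (183, 33), (184, 33), (185, 34), (186, 35), (187, 33), (188, 30), (189, 32), (190, 35), (191, 31), (192, 34), (193, 33), (194, 38), (195, 57), (196, 64), (197, 65), (198, 64), (199, 66), (200, 64), (201, 64)]
far rim centre [ 537.71652388 -103.98622748]
far rim centre [ 534.85746691 -103.90985561]
near base centre [ 539.9680551  -104.15327432]
near base centre [ 537.08560419 -104.07627755]
wrist near base centre [ 538.64065106 -107.05358201]
col 320 [(186, 32), (188, 33), (190, 40), (192, 45), (194, 45), (196, 57), (198, 85), (258, 101), (260, 101), (262, 100), (264, 103), (266, 128), (268, 167), (270, 164), (272, 103), (274, 49), (276, 55), (278, 60), (280, 62), (282, 69), (284, 75), (286, 78), (288, 80), (290, 80), (292, 79), (294, 80), (296, 79), (298, 128), (300, 168), (302, 172), (304, 172), (306, 171), (308, 171), (310, 171), (312, 171), (314, 171), (316, 171), (318, 171), (320, 171), (322, 169), (324, 118), (326, 63), (328, 61), (330, 48), (332, 32)]
```

```bash
python3 - <<'E'
from h import *
from scipy.optimize import least_squares
W=bot.camera_params('wrist'); tcp=np.array([535.1,-104.1,187.8]); X=np.array([.958,-.284,0]); Z=np.array([0,0,1.])
def pts(p):
    s,th,d=p   # slide up, tilt (bottom toward robot +), offset
    ax=np.cos(th)*Z+np.sin(th)*X; rx=np.cos(th)*X-np.sin(th)*Z
    piv=tcp+d*X+2*Z; b=piv+(-59.6+s)*ax; t=b+78*ax
    return b,t,[b-20*rx,t-20*rx,t+20*rx]
obs=np.array([192.5,266.3,324])+np.array([2.5,3.5,3.5]) # wrist bias seen earlier
f=lambda p:[proj(W,q,True)[1]-o for q,o in zip(pts(p)[2],obs)]
r=least_squares(f,[10,0.1,0]); print(r.x,r.fun); b,t,_=pts(r.x); print(b-tcp,t-tcp)
for d in(0,): 
  r=least_squares(lambda p:f([p[0],p[1],d]),[10,.1]); print(r.x,r.fun); print(pts([*r.x,d])[0]-tcp)
E
```

```text
[-4.22943358  0.16755924  9.9128702 ] [ 0.00000000e+00 -3.41060513e-13  1.13686838e-13]
[ -0.70160516   0.20799151 -60.93548736] [11.76058463 -3.48643636 15.97210431]
[9.0298348  0.13401575] [-4.19491636 -3.47225502  5.03589705]
[ -6.47313902   1.91896814 -48.11671881]
```

```bash
python3 - <<'E'
from h import *
from scipy.optimize import least_squares,brentq
W=bot.camera_params('wrist'); tcp=np.array([535.1,-104.1,187.8]); X=np.array([.958,-.284,0]); Z=np.array([0,0,1.])
def P(p,h,e):
    s,th,d=p; ax=np.cos(th)*Z+np.sin(th)*X; rx=np.cos(th)*X-np.sin(th)*Z
    return tcp+d*X+2*Z+(-59.6+s+h)*ax+e*20*rx
row=lambda p,h,e:proj(W,P(p,h,e),True)[1]
for d0 in(-1.8,):
  print('bottom row w2',row((0,0,d0),0,-1),'lid',row((0,0,d0),78,-1))
  H=[brentq(lambda h:row((0,0,d0),h,-1)-r,-20,110) for r in (197,212.5,221.5,241.5)]; print(np.round(H,1))
  O=[197,221.5,236.5,266]
  r=least_squares(lambda p:[row(p,h,-1)-o for h,o in zip(H,O)]+[row(p,78,1)-324],[0,.1,0]); print(r.x,np.round(r.fun,1)); b=P(r.x,0,0);print(b-tcp)
E
```

```text
bottom row w2 193.04491986759308 lid 241.69164480393337
[ 9.5 39.8 53.6 77.8]
[-4.62312555  0.18619934  7.98539121] [ 0.   0.4 -0.5  0.2 -0. ]
[ -3.73996736   1.10871684 -61.1130243 ]
```

```bash
python3 - <<'E'
from h import *
for n,f,(u,v) in (('scene','scene0',(289,187)),('top','top0',(362,184))):
    P=bot.camera_params(n); g=cv2.GaussianBlur(cv2.cvtColor(cv2.imread(f'pics/{f}.png'),cv2.COLOR_BGR2GRAY),(0,0),0.7)
    m=np.zeros_like(g); w=16; m[v-w:v+w,u-w:u+w]=g[v-w:v+w,u-w:u+w]<48
    k,l,s,c=cv2.connectedComponentsWithStats(m); i=l[v,u]; x,y,ww,hh,a=s[i]; print(n,s[i],c[i])
    C,d=ray(P,u,v); e=d[:2]/np.linalg.norm(d[:2]); uc=x+(ww-1)/2
    far=plane(P,uc,y-.5,105)[:2]-28*e; near=plane(P,uc,y+hh-.5,75)[:2]+28*e
    print('view dir',e,'far',far,'near',near,'cam',C)
E
```

```text
scene [280 178  18  19 267] [288.83520599 187.42696629]
view dir [-0.7349204  -0.67815338] far [ 532.91223471 -104.44947619] near [ 536.3613717  -110.65605219] cam [1129.90685937  443.90731821 1114.45615114]
top [353 174  20  21 328] [362.32012195 184.17378049]
view dir [ 0.96574437 -0.25949531] far [538.65982634 -97.55415712] near [ 538.99386324 -112.26719706] cam [ 283.60049353  -34.86118322 1257.78541418]
```

Best holder estimate from both cameras is (538,-105.5); the jar sits about 9 mm forward of the TCP and tilted 0.186 rad. I tilt the tool to make the jar upright, offset accordingly, and re-measure the profile.

```bash
python3 -m pendant '[[[-0.1,0.02,0],[-0.15,-0.5,0],-1],[[-0.1,0.02,0],[-0.15,-0.5,0],-1],[[0,0,0],[-0.14,-0.48,0],-1],[[0,0,0],[0,0,0],-1],[[0,0,0],[0,0,0],-1],[[0,0,0],[0,0,0],-1],[[0,0,0],[0,0,0],-1],[[0,0,0],[0,0,0],-1],[[0,0,0],[0,0,0],-1],[[0,0,0],[0,0,0],-1]]'
python3 - <<'E'
from h import *
im,W=snap('wrist','w4'); s,S=snap('scene','s4'); t,T=snap('top','t4'); print(np.round(bot.get_obs()['tool_pos'],1))
cv2.imwrite('pics/c4.png',np.hstack([cv2.resize(s[125:225,240:340],(400,400),interpolation=2),cv2.resize(im[120:360,200:440],(400,400))]))
E
```

```text
time: 9.57
tool_pos: [529.5, -103.1, 188.1]
tcp_rot: [3.142, 0.185, 2.853]
contact_force: [0.4, 1.0, -1.4]
grip_width: 39.2
finger_force: 30.0
[ 529.3 -103.   188.1]
```

View pics/c4.png

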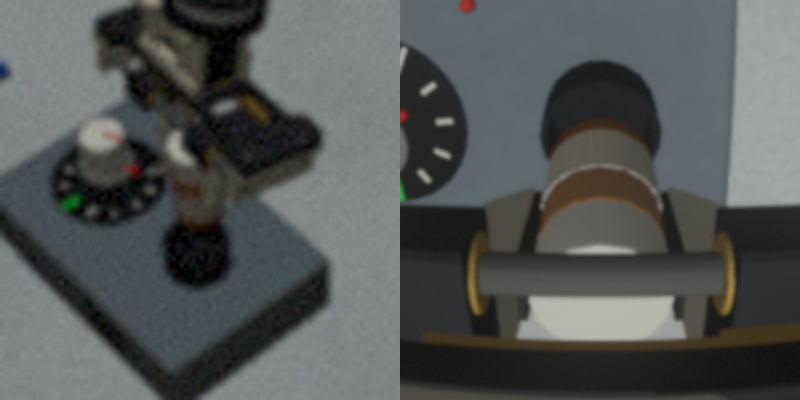

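Crop: the jar now looks upright and centred over the holder in the scene view (both at column 197). Lower gently.

```bash
python3 -m pendant '[[[0,0,-0.15],[0,0,0],-1],[[0,0,-0.15],[0,0,0],-1],[[0,0,-0.15],[0,0,0],-1],[[0,0,-0.15],[0,0,0],-1],[[0,0,-0.15],[0,0,0],-1],[[0,0,-0.15],[0,0,0],-1],[[0,0,0],[0,0,0],-1],[[0,0,0],[0,0,0],-1],[[0,0,0],[0,0,0],-1],[[0,0,0],[0,0,0],-1]]'
```

```text
time: 10.55
tool_pos: [529.5, -103.1, 161.5]
tcp_rot: [-3.142, 0.186, 2.853]
contact_force: [-0.7, -0.4, -2.2]
grip_width: 40.0
finger_force: 30.0
```

No contact, bottom near z≈100; continue slowly.

```bash
python3 -m pendant '[[[0,0,-0.07],[0,0,0],-1],[[0,0,-0.07],[0,0,0],-1],[[0,0,-0.07],[0,0,0],-1],[[0,0,0],[0,0,0],-1],[[0,0,0],[0,0,0],-1],[[0,0,0],[0,0,0],-1],[[0,0,0],[0,0,0],-1],[[0,0,0],[0,0,0],-1],[[0,0,0],[0,0,0],-1],[[0,0,0],[0,0,0],-1]]'
python3 -m pendant '[[[0,0,-0.07],[0,0,0],-1],[[0,0,-0.07],[0,0,0],-1],[[0,0,-0.07],[0,0,0],-1],[[0,0,0],[0,0,0],-1],[[0,0,0],[0,0,0],-1],[[0,0,0],[0,0,0],-1],[[0,0,0],[0,0,0],-1],[[0,0,0],[0,0,0],-1],[[0,0,0],[0,0,0],-1],[[0,0,0],[0,0,0],-1]]'
```

```text
time: 11.38
tool_pos: [530.6, -103.4, 156.7]
tcp_rot: [-3.142, 0.19, 2.853]
contact_force: [-1.0, 0.7, 8.2]
grip_width: 39.3
finger_force: 30.0
time: 12.22
tool_pos: [534.8, -104.8, 154.1]
tcp_rot: [-3.141, 0.202, 2.853]
contact_force: [4.8, 0.1, 20.6]
grip_width: 39.6
finger_force: 30.0
```

```bash
python3 - <<'E'
from h import *
o=bot.get_obs(); print({k:np.round(o[k],3) for k in('tool_pos','contact_force','moment','joint_positions')})
im,W=snap('wrist','w5'); s,S=snap('scene','s5'); t,T=snap('top','t5')
cv2.imwrite('pics/c5.png',np.hstack([cv2.resize(s[135:205,255:325],(400,400),interpolation=2),cv2.resize(im[120:360,200:440],(400,400))]))
g=cv2.cvtColor(im,cv2.COLOR_BGR2GRAY); print([(r,int(g[r,318])) for r in list(range(140,272,2))+list(range(316,332,2))])
E
```

```text
{'tool_pos': array([ 534.802, -104.834,  154.122]), 'contact_force': array([ 4.834,  0.069, 20.642]), 'moment': array([-0.13 , -0.977,  0.034]), 'joint_positions': array([-0.34 ,  0.374,  1.77 ,  0.014,  0.796, -1.63 ])}
[(140, 102), (142, 103), (144, 104), (146, 104), (148, 104), (150, 104), (152, 103), (154, 102), (156, 102), (158, 102), (160, 102), (162, 90), (164, 43), (166, 29), (168, 29), (170, 31), (172, 30), (174, 30), (176, 29), (178, 31), (180, 33), (182, 38), (184, 43), (186, 49), (188, 49), (190, 51), (192, 77), (194, 97), (196, 98), (198, 98), (200, 99), (202, 98), (204, 98), (206, 99), (208, 99), (210, 98), (212, 98), (214, 98), (216, 98), (218, 106), (220, 92), (222, 65), (224, 63), (226, 65), (228, 65), (230, 66), (232, 66), (234, 64), (236, 66), (238, 64), (240, 69), (242, 92), (244, 106), (246, 104), (248, 106), (250, 106), (252, 106), (254, 107), (256, 106), (258, 106), (260, 107), (262, 107), (264, 107), (266, 108), (268, 108), (270, 102), (316, 185), (318, 186), (320, 185), (322, 183), (324, 128), (326, 64), (328, 62), (330, 49)]
```

View pics/c5.png

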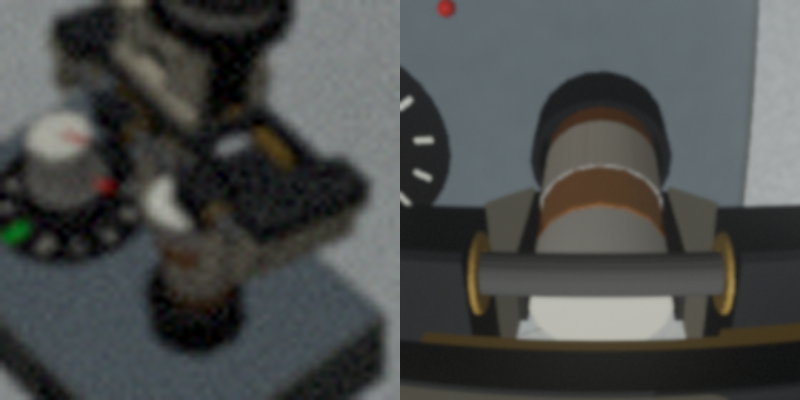

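Crop: jar bottom (brown) is visible in front at row ≈184, above the near rim, so it is still resting on the rim. I fit the jar's in-hand pose again and use force/moment to locate the contact side.

```bash
cat > fit.py <<'E'
from h import *
from scipy.optimize import least_squares
from scipy.spatial.transform import Rotation as Ro
H=[9.5,39.8,53.6,77.8]
def fit(rows,back,W,o):   # rows: features at front of jar; bias -1.8 as seen while jar was centred
    R=Ro.from_euler('xyz',o['tcp_rot']).as_matrix(); tcp=o['tool_pos']; X=-R[:,0] if R[0,0]<0 else R[:,0]; Z=-R[:,2]
    def P(p,h,e):
        s,th,d=p; ax=np.cos(th)*Z+np.sin(th)*X; rx=np.cos(th)*X-np.sin(th)*Z
        return tcp+d*X+2*Z+(-59.6+s+h)*ax+e*20*rx
    row=lambda p,h,e:proj(W,P(p,h,e),True)[1]
    r=least_squares(lambda p:[row(p,h,-1)-q for h,q in zip(H,rows) if q]+([row(p,78,1)-back] if back else []),[0,.1,5])
    b=P(r.x,0,0); t=P(r.x,78,0); n=(t-b)/78
    print('slide,tilt,off',np.round(r.x,3),'res',np.round(r.fun,1)); print('bottom',np.round(b+1.8*X,1),'front edge z',P(r.x,0,-1)[2],'back edge z',P(r.x,0,1)[2],'axis',np.round(n,3))
E
python3 - <<'E'
from fit import *
o=bot.get_obs(); W=bot.camera_params('wrist'); fit([191.5,220.5,241,0],324,W,o)
g=cv2.imread('pics/w5.png',0); f=cv2.imread('pics/w4.png',0)
print([(r,int(f[r,318])) for r in list(range(150,200,2))+list(range(216,245,2))+list(range(316,332,2))])
print('near holder base centre: w5',plane(W,318,162.7,75,True)[:2]+28*np.array([.958,-.284]))
E
```

```text
slide,tilt,off [-4.615  0.326  9.307] res [-0.6  1.8 -1.2  0.1]
bottom [ 537.2 -105.5   94.6] front edge z 96.70399747769444 back edge z 91.74196109522863 axis [ 0.119 -0.035  0.992]
[(150, 99), (152, 98), (154, 96), (156, 65), (158, 32), (160, 29), (162, 28), (164, 28), (166, 26), (168, 29), (170, 35), (172, 36), (174, 35), (176, 37), (178, 35), (180, 35), (182, 34), (184, 35), (186, 35), (188, 35), (190, 36), (192, 43), (194, 41), (196, 53), (198, 78), (216, 86), (218, 100), (220, 92), (222, 61), (224, 58), (226, 58), (228, 58), (230, 59), (232, 59), (234, 59), (236, 62), (238, 83), (240, 93), (242, 91), (244, 92), (316, 183), (318, 183), (320, 183), (322, 181), (324, 126), (326, 61), (328, 60), (330, 46)]
near holder base centre: w5 [ 538.12989008 -106.5225623 ]
```

```bash
python3 - <<'E'
from fit import *
W=bot.camera_params('wrist'); o=bot.get_obs()
import fit as F
def go(rows,o,ds):
    for d in ds:
        R=Ro.from_euler('xyz',o['tcp_rot']).as_matrix(); tcp=o['tool_pos']; X=-R[:,0]; Z=-R[:,2]
        X=X if X[0]>0 else -X
        def P(s,th,h,e):
            ax=np.cos(th)*Z+np.sin(th)*X; rx=np.cos(th)*X-np.sin(th)*Z
            return tcp+d*X+2*Z+(-59.6+s+h)*ax+e*20*rx
        r=least_squares(lambda p:[proj(W,P(*p,h,-1),True)[1]-q for h,q in zip(H,rows) if q],[5,.1])
        print(d,np.round(r.x,3),np.round(r.fun,1),'bottom',np.round(P(*r.x,0,0)+1.8*X,1),'front/back z',np.round([P(*r.x,0,-1)[2],P(*r.x,0,1)[2]],1),'top',np.round(P(*r.x,78,0)+1.8*X,1))
ds=(-2,0,2,4,8)
print('w4 grip, current pose'); go([197,221.5,236.5,265.5],o,ds); print('w5'); go([191.5,220.5,241,0],o,ds)
E
```

```text
w4 grip, current pose
-2 [13.095  0.113] [ 0.6 -0.1 -1.3  0.7] bottom [ 538.2 -105.8  109.7] front/back z [107.6 111.1] top [ 531.6 -103.8  187.4]
0 [9.116 0.129] [ 0.5 -0.  -1.1  0.6] bottom [ 539.7 -106.3  106.1] front/back z [104.3 107.2] top [ 534.2 -104.6  183.9]
2 [5.337 0.143] [ 0.4  0.1 -1.   0.5] bottom [ 541.  -106.7  102.7] front/back z [101.1 103.5] top [ 536.7 -105.4  180.5]
4 [1.728 0.157] [ 0.3  0.2 -0.9  0.5] bottom [ 542.4 -107.1   99.4] front/back z [ 98.2 100. ] top [ 539.  -106.   177.3]
8 [-5.063  0.183] [ 0.1  0.3 -0.7  0.3] bottom [ 544.8 -107.8   93.4] front/back z [92.6 93.4] top [ 543.4 -107.4  171.4]
w5
-2 [12.545  0.258] [-0.5  1.6 -1. ] bottom [ 531.7 -103.9  109.1] front/back z [109.8 107.6] top [ 535.9 -105.1  186.9]
0 [9.295 0.271] [-0.6  1.6 -1.1] bottom [ 532.8 -104.2  106.3] front/back z [107.3 104.5] top [ 537.9 -105.7  184.1]
2 [6.151 0.284] [-0.6  1.7 -1.1] bottom [ 533.8 -104.5  103.6] front/back z [104.8 101.6] top [ 539.9 -106.3  181.3]
4 [3.103 0.296] [-0.6  1.7 -1.1] bottom [ 534.8 -104.8  101. ] front/back z [102.5  98.8] top [ 541.8 -106.9  178.6]
8 [-2.746  0.319] [-0.6  1.8 -1.2] bottom [ 536.6 -105.4   96.1] front/back z [98.1 93.4] top [ 545.4 -107.9  173.6]
```

The back-edge row was an occlusion, so without it the fit is consistent: the jar slid up ≈13 mm in the grip, and its bottom is 5–7 mm short (robot side) of the holder axis. Lift, straighten by 0.075 rad, shift +9.5 mm along x, lower again.

```bash
python3 -m pendant '[[[0,0,0.3],[0,0,0],-1],[[0,0,0.4],[0,0,0],-1],[[0.1,-0.03,0],[-0.09,-0.3,0],-1],[[0.1,-0.03,0],[-0.09,-0.3,0],-1],[[0.11,-0.03,0],[0,0,0],-1],[[0,0,0],[0,0,0],-1],[[0,0,0],[0,0,0],-1],[[0,0,0],[0,0,0],-1],[[0,0,0],[0,0,0],-1],[[0,0,0],[0,0,0],-1]]'
python3 - <<'E'
from h import *
from fit import *
o=bot.get_obs(); im,W=snap('wrist','w6'); g=cv2.cvtColor(im,cv2.COLOR_BGR2GRAY); s,S=snap('scene','s6')
c=g[130:285,317:320].mean(1); d=np.diff(c); print([(i+130,int(c[i]),round(d[i])) for i in range(len(d)) if abs(d[i])>7])
print(np.round(o['tool_pos'],1),np.round(o['tcp_rot'],3))
E
```

```text
time: 13.2
tool_pos: [538.6, -105.8, 169.5]
tcp_rot: [-3.141, 0.26, 2.853]
contact_force: [-0.1, 0.4, -1.6]
grip_width: 39.4
finger_force: 30.0
[(142, 102, -9), (143, 94, -22), (144, 72, -24), (145, 47, -13), (190, 49, 9), (191, 58, 16), (192, 74, 13), (219, 108, -16), (220, 93, -19), (221, 74, -9), (240, 71, 11), (241, 82, 13), (270, 100, -13), (271, 87, -20), (272, 67, -16)]
[ 538.6 -105.8  169.5] [-3.141  0.26   2.853]
```

```bash
python3 - <<'E'
from fit import *
W=bot.camera_params('wrist'); o=bot.get_obs()
R=Ro.from_euler('xyz',o['tcp_rot']).as_matrix(); tcp=o['tool_pos']; X=R[:,0]*np.sign(R[0,0]); Z=-R[:,2]
for d in (-2,0):
    P=lambda s,th,h,e:tcp+d*X+2*Z+(-59.6+s+h)*(np.cos(th)*Z+np.sin(th)*X)+e*20*(np.cos(th)*X-np.sin(th)*Z)
    r=least_squares(lambda p:[proj(W,P(*p,h,-1),True)[1]-q for h,q in zip(H,(191.5,220.3,241))],[5,.1])
    b,t=P(*r.x,0,0),P(*r.x,78,0); print(d,r.x,r.fun,'bottom(raw wrist)',b,'axis',(t-b)/78)
print('holder raw wrist',plane(W,318,144.3,75,True)[:2]+28*np.array([.958,-.284]))
E
```

```text
-2 [12.37889301  0.25829896] [-0.5843418   1.72065658 -1.1112334 ] bottom(raw wrist) [ 536.34628568 -105.06679009  123.75623535] axis [-1.75263012e-03  6.70657311e-04  9.99998239e-01]
0 [9.1317022  0.27123489] [-0.60005943  1.76751968 -1.14386831] bottom(raw wrist) [ 537.57883682 -105.43342651  121.02654103] axis [ 0.01064727 -0.00301373  0.99993877]
holder raw wrist [ 538.39689078 -106.43307533]
```

```bash
python3 -m pendant '[[[0.05,-0.03,-0.15],[0,0,0],-1],[[0,0,-0.15],[0,0,0],-1],[[0,0,-0.15],[0,0,0],-1],[[0,0,-0.15],[0,0,0],-1],[[0,0,-0.15],[0,0,0],-1],[[0,0,-0.05],[0,0,0],-1],[[0,0,0],[0,0,0],-1],[[0,0,0],[0,0,0],-1],[[0,0,0],[0,0,0],-1],[[0,0,0],[0,0,0],-1]]'
```

```text
time: 14.13
tool_pos: [540.3, -106.7, 145.9]
tcp_rot: [-3.141, 0.261, 2.853]
contact_force: [-0.2, 1.0, -1.5]
grip_width: 39.8
finger_force: 30.0
```

```bash
python3 -m pendant '[[[0,0,-0.1],[0,0,0],-1],[[0,0,-0.1],[0,0,0],-1],[[0,0,-0.1],[0,0,0],-1],[[0,0,0],[0,0,0],-1],[[0,0,0],[0,0,0],-1],[[0,0,0],[0,0,0],-1],[[0,0,0],[0,0,0],-1],[[0,0,0],[0,0,0],-1],[[0,0,0],[0,0,0],-1],[[0,0,0],[0,0,0],-1]]'
python3 -m pendant '[[[0,0,-0.1],[0,0,0],-1],[[0,0,-0.05],[0,0,0],-1],[[0,0,0],[0,0,0],-1],[[0,0,0],[0,0,0],-1],[[0,0,0],[0,0,0],-1],[[0,0,0],[0,0,0],-1],[[0,0,0],[0,0,0],-1],[[0,0,0],[0,0,0],-1],[[0,0,0],[0,0,0],-1],[[0,0,0],[0,0,0],-1]]'
```

```text
time: 14.97
tool_pos: [540.2, -106.6, 136.7]
tcp_rot: [-3.141, 0.261, 2.853]
contact_force: [-1.1, 0.6, -0.7]
grip_width: 39.5
finger_force: 30.0
time: 15.8
tool_pos: [540.1, -106.6, 132.2]
tcp_rot: [-3.141, 0.26, 2.853]
contact_force: [0.6, -0.3, -1.4]
grip_width: 39.7
finger_force: 30.0
```

```bash
python3 -m pendant '[[[0,0,-0.1],[0,0,0],-1],[[0,0,0],[0,0,0],-1],[[0,0,0],[0,0,0],-1],[[0,0,0],[0,0,0],0.3],[[0,0,0],[0,0,0],0.3],[[0,0,0],[0,0,0],0.3],[[0,0,0],[0,0,0],0.3],[[0,0,0],[0,0,0],0.3],[[0,0,0],[0,0,0],0.3],[[0,0,0],[0,0,0],0.3]]'
python3 -m pendant '[[[0,0,0],[0,0,0],0.3],[[-0.1,0.03,0.4],[0,0,0],0.3],[[-0.15,0.04,0.6],[0,0,0],0.3],[[-0.2,0.05,0.8],[0,0,0],0.3],[[-0.2,0.05,0.8],[0,0,0],0.3],[[0,0,0.3],[0.24,0.8,0],0.3],[[0,0,0.3],[0.24,0.8,0],0.3],[[0,0,0.1],[0.14,0.48,0],0.3],[[0,0,0],[0,0,0],0.3],[[0,0,0],[0,0,0],0.3]]'
python3 - <<'E'
from h import *
im,W=snap('wrist','w7'); s,S=snap('scene','s7'); o=bot.get_obs(); print(np.round(o['tool_pos'],1))
print('lid expect wrist',proj(W,[538.5,-105.5,158],True),'scene',proj(S,[538.5,-105.5,158]),'dial',proj(W,[511,-221.1,133],True))
cv2.imwrite('pics/c7.png',np.hstack([cv2.resize(s[125:205,235:315],(320,320),interpolation=2),cv2.resize(im[60:340,60:480],(480,320))]))
E
```

```text
time: 16.63
tool_pos: [540.1, -106.6, 129.0]
tcp_rot: [-3.141, 0.26, 2.853]
contact_force: [-0.6, -0.3, -0.2]
grip_width: 59.5
finger_force: 0.0
time: 17.47
tool_pos: [520.9, -101.6, 227.4]
tcp_rot: [3.141, 0.001, 2.853]
contact_force: [0.1, 0.9, -0.4]
grip_width: 59.5
finger_force: 0.0
[ 519.9 -101.2  227.3]
lid expect wrist (np.float64(320.77004151531406), np.float64(240.49360438246362)) scene (np.float64(286.70817986767804), np.float64(174.5372725337644)) dial (np.float64(185.71638420182762), np.float64(233.0858762723215))
```

View pics/c7.png

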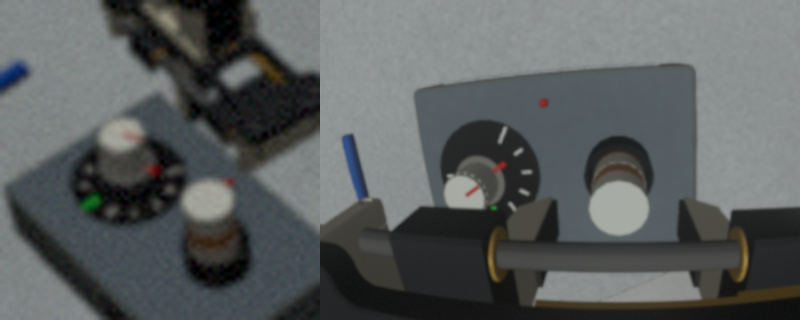

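Jar stands upright in the holder, released: the lid at full-frame (321,242) matches the prediction for z=158 (320.8,240.5). Pointer is still at 1. Now I refine the dial from the top and scene views.

```bash
python3 - <<'E'
from h import *
def cen(f,x0,y0,x1,y1,th):
    g=cv2.imread(f'pics/{f}.png',0)[y0:y1,x0:x1]; m=(g>th).astype(np.uint8); k,l,s,c=cv2.connectedComponentsWithStats(m); i=1+np.argmax(s[1:,4]); return c[i]+[x0,y0],s[i]
out=[]
for n,f,b,th in (('top','top0',(396,180,420,203),105),('scene','s7',(255,148,277,172),105),('wrist','w7',(150,195,215,260),150)):
    P=bot.camera_params(n); c,s=cen(f,*b,th); p=plane(P,*c,133,n=='wrist'); print(n,np.round(c,1),s,np.round(p,1))
for n,f,b in (('top','top0',(215,150,245,180)),('scene','s7',(275,162,300,188)),('wrist','w7',(285,205,360,275))):
    if n=='top': continue
    P=bot.camera_params(n); c,s=cen(f,*b,105 if n!='wrist' else 150); print('lid',n,np.round(c,1),s,np.round(plane(P,*c,158,n=='wrist'),1))
E
```

```text
top [407.1 189.9] [  5   4  13  12 108] [ 511.3 -221.6  133. ]
scene [262.4 154.1] [  0   0  19  15 187] [ 499.1 -240.4  133. ]
wrist [184.5 229. ] [ 19  20  34  27 668] [ 505.9 -219.9  133. ]
lid scene [286.5 174.6] [  5   8  13  10 105] [ 538.9 -105.9  158. ]
lid wrist [321.2 241.8] [  11   14   51   46 1831] [ 538.4 -105.   158. ]
```

```bash
python3 -m pendant '[[[-0.06,-0.8,0],[0,0,-0.77],0.4],[[-0.06,-0.8,0],[0,0,-0.77],0.4],[[-0.07,-0.8,0],[0,0,-0.77],0.4],[[-0.07,-0.8,0],[0,0,-0.77],0.4],[[-0.07,-0.8,0],[0,0,-0.77],0.4],[[0,0,-0.6],[0,0,0],0.4],[[0,0,-0.6],[0,0,0],0.4],[[0,0,-0.6],[0,0,0],0.4],[[0,0,-0.2],[0,0,0],0.4],[[0,0,0],[0,0,0],0.4]]'
python3 - <<'E'
from h import *
im,W=snap('wrist','w8'); t,T=snap('top','t8'); s,S=snap('scene','s8'); o=bot.get_obs(); print(np.round(o['tool_pos'],1),np.round(o['tcp_rot'],3))
yaw=o['tcp_rot'][2]; X=-np.array([np.cos(yaw),np.sin(yaw),0]); Y=np.array([X[1],-X[0],0])
k=np.array([511,-221.8,133]); 
print('expect knob c',proj(W,k,True),'front',proj(W,k-18*X,True),'sides',proj(W,k-18*Y,True),proj(W,k+18*Y,True))
g=cv2.cvtColor(im,cv2.COLOR_BGR2GRAY); u,v=map(int,proj(W,k,True))
print('rows',[(r,int(g[r,u])) for r in range(v-70,v+60,4)])
for r in (v-16,v-8): print('cols',r,[(c,int(g[r,c])) for c in range(u-60,u+61,4)])
E
```

```text
time: 18.4
tool_pos: [509.3, -220.7, 166.5]
tcp_rot: [-3.141, -0.003, 2.391]
contact_force: [-0.1, -0.0, 0.5]
grip_width: 64.5
finger_force: 0.0
[ 511.1 -221.6  169.2] [3.141e+00 2.000e-03 2.391e+00]
expect knob c (np.float64(319.1637573132595), np.float64(241.69958264772313)) front (np.float64(319.1068103311326), np.float64(214.0597850421988)) sides (np.float64(348.38463636099766), np.float64(241.57148631443243)) (np.float64(289.9664047348539), np.float64(241.57549412623842))
rows [(171, 138), (175, 49), (179, 48), (183, 49), (187, 50), (191, 109), (195, 117), (199, 86), (203, 83), (207, 85), (211, 130), (215, 167), (219, 182), (223, 182), (227, 182), (231, 181), (235, 159), (239, 181), (243, 182), (247, 182), (251, 181), (255, 182), (259, 181), (263, 180), (267, 85), (271, 84), (275, 58), (279, 67), (283, 76), (287, 82), (291, 85), (295, 84), (299, 93)]
cols 225 [(259, 83), (263, 45), (267, 44), (271, 46), (275, 46), (279, 46), (283, 47), (287, 64), (291, 113), (295, 146), (299, 181), (303, 182), (307, 182), (311, 182), (315, 182), (319, 181), (323, 181), (327, 107), (331, 130), (335, 181), (339, 177), (343, 128), (347, 113), (351, 62), (355, 46), (359, 46), (363, 45), (367, 45), (371, 44), (375, 44), (379, 76)]
cols 233 [(259, 81), (263, 64), (267, 44), (271, 46), (275, 112), (279, 170), (283, 119), (287, 48), (291, 145), (295, 182), (299, 181), (303, 181), (307, 182), (311, 182), (315, 182), (319, 173), (323, 94), (327, 158), (331, 182), (335, 182), (339, 182), (343, 180), (347, 126), (351, 47), (355, 134), (359, 165), (363, 99), (367, 46), (371, 44), (375, 66), (379, 92)]
```

Knob top centre measures (319,239) against the expected (319,241.7): within about 1.5 mm. Descend and grip.

```bash
python3 -m pendant '[[[0,0,-0.4],[0,0,0],0.4],[[0,0,-0.4],[0,0,0],0.4],[[0,0,-0.4],[0,0,0],0.4],[[0,0,-0.3],[0,0,0],0.4],[[0,0,-0.1],[0,0,0],0.4],[[0,0,0],[0,0,0],0.4],[[0,0,0],[0,0,0],0.4],[[0,0,0],[0,0,0],0.4],[[0,0,0],[0,0,0],0.4],[[0,0,0],[0,0,0],0.4]]'
python3 -m pendant '[[[0,0,0],[0,0,0],0],[[0,0,0],[0,0,0],-0.1],[[0,0,0],[0,0,0],-0.15],[[0,0,0],[0,0,0],-0.2],[[0,0,0],[0,0,0],-0.25],[[0,0,0],[0,0,0],-0.3],[[0,0,0],[0,0,0],-0.4],[[0,0,0],[0,0,0],-0.5],[[0,0,0],[0,0,0],-1],[[0,0,0],[0,0,0],-1]]'
```

```text
time: 19.38
tool_pos: [510.9, -221.7, 120.7]
tcp_rot: [3.141, 0.001, 2.391]
contact_force: [0.7, -0.2, 0.2]
grip_width: 64.2
finger_force: 0.0
time: 20.22
tool_pos: [509.9, -222.4, 120.2]
tcp_rot: [-3.14, -0.0, 2.391]
contact_force: [-4.0, -3.0, 1.3]
grip_width: 35.5
finger_force: 30.0
```

```bash
python3 -c "
from h import *
o=bot.get_obs();print({k:np.round(o[k],3) for k in('tool_pos','tcp_rot','contact_force','moment')})"
```

```text
{'tool_pos': array([ 509.857, -222.357,  120.186]), 'tcp_rot': array([-3.14 , -0.   ,  2.391]), 'contact_force': array([-4.003, -2.961,  1.267]), 'moment': array([-0.646,  0.622, -0.031])}
```

```bash
python3 -m pendant '[[[-0.035,-0.025,0],[0,0,0],-1],[[0,0,0],[0,0,0],-1],[[0,0,-0.03],[0,0,0],-1],[[0,0,-0.03],[0,0,0],-1],[[0,0,-0.03],[0,0,0],-1],[[0,0,0],[0,0,0],-1],[[0,0,0],[0,0,0],-1],[[0,0,0],[0,0,0],-1],[[0,0,0],[0,0,0],-1],[[0,0,0],[0,0,0],-1]]'
python3 -m pendant '[[[0,0,-0.03],[0,0,0],-1],[[0,0,0],[0,0,0],-1],[[0,0,-0.03],[0,0,0],-1],[[0,0,0],[0,0,0],-1],[[0,0,0],[0,0,0],-1],[[0,0,0],[0,0,0],-1],[[0,0,0],[0,0,0],-1],[[0,0,0],[0,0,0],-1],[[0,0,0],[0,0,0],-1],[[0,0,0],[0,0,0],-1]]'
```

```text
time: 21.05
tool_pos: [509.8, -222.4, 117.9]
tcp_rot: [-3.142, 0.001, 2.391]
contact_force: [-1.5, -1.2, 5.9]
grip_width: 35.3
finger_force: 30.0
time: 21.88
tool_pos: [509.8, -222.4, 116.0]
tcp_rot: [3.142, 0.001, 2.391]
contact_force: [-1.6, -1.4, 5.5]
grip_width: 35.7
finger_force: 30.0
```

Moving under the spring at 5–6 N. Continue in small steps.

```bash
python3 -m pendant '[[[0,0,-0.03],[0,0,0],-1],[[0,0,0],[0,0,0],-1],[[0,0,-0.03],[0,0,0],-1],[[0,0,0],[0,0,0],-1],[[0,0,0],[0,0,0],-1],[[0,0,0],[0,0,0],-1],[[0,0,0],[0,0,0],-1],[[0,0,0],[0,0,0],-1],[[0,0,0],[0,0,0],-1],[[0,0,0],[0,0,0],-1]]'

```

```text
time: 22.72
tool_pos: [509.8, -222.5, 114.2]
tcp_rot: [-3.142, 0.001, 2.391]
contact_force: [-1.3, -0.8, 5.3]
grip_width: 35.1
finger_force: 30.0
```

```bash
python3 -m pendant '[[[0,0,-0.03],[0,0,0],-1],[[0,0,0],[0,0,0],-1],[[0,0,-0.03],[0,0,0],-1],[[0,0,0],[0,0,0],-1],[[0,0,0],[0,0,0],-1],[[0,0,0],[0,0,0],-1],[[0,0,0],[0,0,0],-1],[[0,0,0],[0,0,0],-1],[[0,0,0],[0,0,0],-1],[[0,0,0],[0,0,0],-1]]'

```

```text
time: 23.55
tool_pos: [509.8, -222.5, 112.4]
tcp_rot: [-3.142, 0.001, 2.391]
contact_force: [-1.5, -1.3, 4.1]
grip_width: 35.6
finger_force: 30.0
```

```bash
python3 -m pendant '[[[0,0,-0.03],[0,0,0],-1],[[0,0,0],[0,0,0],-1],[[0,0,-0.02],[0,0,0],-1],[[0,0,0],[0,0,0],-1],[[0,0,0],[0,0,0],-1],[[0,0,0],[0,0,0],-1],[[0,0,0],[0,0,0],-1],[[0,0,0],[0,0,0],-1],[[0,0,0],[0,0,0],-1],[[0,0,0],[0,0,0],-1]]'

```

```text
time: 24.38
tool_pos: [509.8, -222.5, 111.0]
tcp_rot: [-3.142, 0.001, 2.391]
contact_force: [-1.9, -0.9, 5.6]
grip_width: 35.4
finger_force: 30.0
```

```bash
python3 -c "
from h import *
o=bot.get_obs();print({k:np.round(o[k],3) for k in('tool_pos','tcp_rot','contact_force','moment')})"
```

```text
{'tool_pos': array([ 509.797, -222.491,  110.971]), 'tcp_rot': array([-3.142e+00,  1.000e-03,  2.391e+00]), 'contact_force': array([-1.853, -0.932,  5.628]), 'moment': array([-0.172,  0.298, -0.025])}
```

```bash
python3 -m pendant '[[[0,0,-0.03],[0,0,0],-1],[[0,0,0],[0,0,0],-1],[[0,0,-0.03],[0,0,0],-1],[[0,0,0],[0,0,0],-1],[[0,0,0],[0,0,0],-1],[[0,0,0],[0,0,0],-1],[[0,0,0],[0,0,0],-1],[[0,0,0],[0,0,0],-1],[[0,0,0],[0,0,0],-1],[[0,0,0],[0,0,0],-1]]'

```

```text
time: 25.22
tool_pos: [509.8, -222.4, 109.2]
tcp_rot: [-3.142, 0.001, 2.391]
contact_force: [-2.9, -0.3, 6.7]
grip_width: 35.6
finger_force: 30.0
```

```bash
python3 -m pendant '[[[0,0,-0.03],[0,0,0],-1],[[0,0,0],[0,0,0],-1],[[0,0,-0.02],[0,0,0],-1],[[0,0,0],[0,0,0],-1],[[0,0,0],[0,0,0],-1],[[0,0,0],[0,0,0],-1],[[0,0,0],[0,0,0],-1],[[0,0,0],[0,0,0],-1],[[0,0,0],[0,0,0],-1],[[0,0,0],[0,0,0],-1]]'

```

```text
time: 26.05
tool_pos: [509.8, -222.5, 107.7]
tcp_rot: [3.142, 0.001, 2.391]
contact_force: [-2.2, 0.5, 5.3]
grip_width: 35.4
finger_force: 30.0
```

```bash
python3 -m pendant '[[[0,0,-0.03],[0,0,0],-1],[[0,0,0],[0,0,0],-1],[[0,0,-0.02],[0,0,0],-1],[[0,0,0],[0,0,0],-1],[[0,0,0],[0,0,0],-1],[[0,0,0],[0,0,0],-1],[[0,0,0],[0,0,0],-1],[[0,0,0],[0,0,0],-1],[[0,0,0],[0,0,0],-1],[[0,0,0],[0,0,0],-1]]'

```

```text
time: 26.88
tool_pos: [509.8, -222.5, 106.3]
tcp_rot: [3.142, 0.001, 2.391]
contact_force: [-1.8, -1.6, 7.6]
grip_width: 35.7
finger_force: 30.0
```

```bash
python3 -m pendant '[[[0,0,-0.03],[0,0,0],-1],[[0,0,0],[0,0,0],-1],[[0,0,-0.02],[0,0,0],-1],[[0,0,0],[0,0,0],-1],[[0,0,0],[0,0,0],-1],[[0,0,0],[0,0,0],-1],[[0,0,0],[0,0,0],-1],[[0,0,0],[0,0,0],-1],[[0,0,0],[0,0,0],-1],[[0,0,0],[0,0,0],-1]]'

```

```text
time: 27.72
tool_pos: [509.8, -222.5, 105.9]
tcp_rot: [3.142, 0.002, 2.391]
contact_force: [-4.7, 0.6, 14.1]
grip_width: 35.7
finger_force: 30.0
```

Bottom felt at z=105.9 (14 N). Ease off slightly and turn one click (30°) clockwise.

```bash
python3 -m pendant '[[[0,0,0.015],[0,0,0],-1],[[0,0,0],[0,0,0],-1],[[0,0,0],[0,0,-0.7],-1],[[0,0,0],[0,0,-0.7],-1],[[0,0,0],[0,0,-0.75],-1],[[0,0,0],[0,0,-0.75],-1],[[0,0,0],[0,0,-0.75],-1],[[0,0,0],[0,0,-0.71],-1],[[0,0,0],[0,0,0],-1],[[0,0,0],[0,0,0],-1]]'

```

```text
time: 28.55
tool_pos: [509.8, -222.5, 106.0]
tcp_rot: [3.141, 0.001, 1.867]
contact_force: [-4.3, -0.4, 11.6]
grip_width: 35.3
finger_force: 30.0
```

```bash
python3 -c "
from h import *
o=bot.get_obs();print({k:np.round(o[k],3) for k in('tool_pos','tcp_rot','contact_force','moment')})
T=bot.camera_params('top')
for n in ('scene','top'):
    im,P=snap(n,n+'9'); h=cv2.cvtColor(im,cv2.COLOR_BGR2HSV); u,v=map(int,proj(P,[510,-222.4,82])); 
    m=(((h[...,0]<8)|(h[...,0]>172))&(h[...,1]>110)).astype(np.uint8); k,l,s,c=cv2.connectedComponentsWithStats(m)
    for i in range(1,k):
        if abs(c[i][0]-u)<25 and abs(c[i][1]-v)<25 and s[i,4]>2:
            p=plane(P,*c[i],81)[:2]-[510,-222.4]; print(n,np.round(c[i],1),s[i,4],np.round(p,1),np.degrees(np.arctan2(p[1],p[0])))
"
```

```text
{'tool_pos': array([ 509.826, -222.534,  105.963]), 'tcp_rot': array([3.141e+00, 1.000e-03, 1.867e+00]), 'contact_force': array([-4.342, -0.386, 11.57 ]), 'moment': array([-0.062,  0.752,  0.003])}
scene [271.  172.5] 10 [ 3.9 23.7] 80.67780095906312
```

Pointer now near 80° world (expected 77° for position 2). Two more clicks, then one.

```bash
python3 -m pendant '[[[0,0,0],[0,0,-0.7],-1],[[0,0,0],[0,0,-0.73],-1],[[0,0,0],[0,0,-0.73],-1],[[0,0,0],[0,0,-0.73],-1],[[0,0,0],[0,0,-0.73],-1],[[0,0,0],[0,0,-0.74],-1],[[0,0,0],[0,0,0],-1],[[0,0,0],[0,0,0],-1],[[0,0,0],[0,0,0],-1],[[0,0,0],[0,0,0],-1]]'

```

```text
time: 29.48
tool_pos: [509.8, -222.5, 106.0]
tcp_rot: [3.14, 0.001, 1.344]
contact_force: [-3.2, 0.4, 12.3]
grip_width: 35.5
finger_force: 30.0
```

```bash
python3 -m pendant '[[[0,0,0],[0,0,-0.7],-1],[[0,0,0],[0,0,-0.73],-1],[[0,0,0],[0,0,-0.73],-1],[[0,0,0],[0,0,-0.73],-1],[[0,0,0],[0,0,-0.73],-1],[[0,0,0],[0,0,-0.74],-1],[[0,0,0],[0,0,0],-1],[[0,0,0],[0,0,0],-1],[[0,0,0],[0,0,0],-1],[[0,0,0],[0,0,0],-1]]'

```

```text
time: 30.32
tool_pos: [509.9, -222.6, 106.0]
tcp_rot: [3.14, 0.0, 0.821]
contact_force: [-2.5, -0.3, 11.6]
grip_width: 35.4
finger_force: 30.0
```

```bash
cat > ptr.py <<'E'
from h import *
o=bot.get_obs();print({k:np.round(o[k],3) for k in('tool_pos','tcp_rot','contact_force','moment')})
import sys; z=float(sys.argv[1])
for n in ('scene','top'):
    im,P=snap(n,n+sys.argv[2]); h=cv2.cvtColor(im,cv2.COLOR_BGR2HSV); u,v=map(int,proj(P,[510,-222.4,z]))
    for nm,m in (('red',((h[...,0]<8)|(h[...,0]>172))&(h[...,1]>100)),('green',(h[...,0]>40)&(h[...,0]<80)&(h[...,1]>100))):
        k,l,s,c=cv2.connectedComponentsWithStats(m.astype(np.uint8))
        for i in range(1,k):
            if abs(c[i][0]-u)<25 and abs(c[i][1]-v)<25 and s[i,4]>2:
                p=plane(P,*c[i],z if nm=='red' else 75)[:2]-[510,-222.4]; print(nm,n,np.round(c[i],1),s[i,4],np.round(p,1),np.degrees(np.arctan2(p[1],p[0])))
E
python3 ptr.py 81 10
```

```text
{'tool_pos': array([ 509.874, -222.553,  105.967]), 'tcp_rot': array([3.14 , 0.   , 0.821]), 'contact_force': array([-2.54 , -0.264, 11.637]), 'moment': array([-0.095,  0.741, -0.003])}
red scene [263.6 174.1] 11 [23.4  7.7] 18.33664415627682
green scene [257.6 174.9] 27 [ 34.3 -10.5] -17.022794263444293
```

Pointer at 18°, green mark at about -17° (about one click left; yaw turned exactly 90°). Last click, then raise with the dial.

```bash
python3 -m pendant '[[[0,0,0],[0,0,-0.7],-1],[[0,0,0],[0,0,-0.73],-1],[[0,0,0],[0,0,-0.73],-1],[[0,0,0],[0,0,-0.73],-1],[[0,0,0],[0,0,-0.73],-1],[[0,0,0],[0,0,-0.74],-1],[[0,0,0],[0,0,0],-1],[[0,0,0],[0,0,0],-1],[[0,0,0],[0,0,0],-1],[[0,0,0],[0,0,0],-1]]'

```

```text
time: 31.25
tool_pos: [509.9, -222.6, 106.0]
tcp_rot: [3.14, -0.001, 0.298]
contact_force: [-4.2, 0.6, 12.3]
grip_width: 35.5
finger_force: 30.0
```

```bash
python3 ptr.py 81 11
```

```text
{'tool_pos': array([ 509.873, -222.573,  105.98 ]), 'tcp_rot': array([ 3.14e+00, -1.00e-03,  2.98e-01]), 'contact_force': array([-4.157,  0.563, 12.253]), 'moment': array([-0.093,  0.839, -0.023])}
red scene [260.6 171.9] 10 [21.8 -6.9] -17.508369467305126
green scene [257.4 175.4] 25 [36.3 -9.7] -14.957798406308271
```

Pointer is now in line with the green mark. Raise to 118.5 slowly.

```bash
python3 -m pendant '[[[0,0,0.08],[0,0,0],-1],[[0,0,0.08],[0,0,0],-1],[[0,0,0.08],[0,0,0],-1],[[0,0,0.08],[0,0,0],-1],[[0,0,0.08],[0,0,0],-1],[[0,0,0.06],[0,0,0],-1],[[0,0,0.04],[0,0,0],-1],[[0,0,0],[0,0,0],-1],[[0,0,0],[0,0,0],-1],[[0,0,0],[0,0,0],-1]]'

```

```text
time: 32.18
tool_pos: [509.8, -222.5, 120.1]
tcp_rot: [3.141, -0.0, 0.298]
contact_force: [-1.3, -3.3, 5.3]
grip_width: 35.5
finger_force: 30.0
```

```bash
python3 -m pendant '[[[0,0,0],[0,0,0],0.3],[[0,0,0],[0,0,0],0.3],[[0,0,0],[0,0,0],0.3],[[0,0,0],[0,0,0],0.3],[[0,0,0],[0,0,0],0.3],[[0,0,0],[0,0,0],0.3],[[0,0,0],[0,0,0],0.3],[[0,0,0],[0,0,0],0.3],[[0,0,0],[0,0,0],0.3],[[0,0,0],[0,0,0],0.3]]'
python3 -m pendant '[[[0,0,0.3],[0,0,0],0.3],[[0,0,0.5],[0,0,0],0.3],[[0,0,0.7],[0,0,0],0.3],[[0,0,0.7],[0,0,0],0.3],[[-0.5,0,0.7],[0,0,0],0.3],[[-0.8,0,0.5],[0,0,0],0.3],[[-0.8,0,0],[0,0,0],0.3],[[-0.8,0,0],[0,0,0],0.3],[[0,0,0],[0,0,0],0.3],[[0,0,0],[0,0,0],0.3]]'
python3 ptr.py 95.5 12
python3 - <<'E'
from h import *
S=bot.camera_params('scene'); g=cv2.imread('pics/scene12.png',0)[162:188,275:300]
k,l,s,c=cv2.connectedComponentsWithStats((g>105).astype(np.uint8)); i=1+np.argmax(s[1:,4]); print('lid',plane(S,*(c[i]+[275,162]),158))
E
```

```text
time: 33.02
tool_pos: [509.6, -222.3, 119.7]
tcp_rot: [3.142, 0.0, 0.298]
contact_force: [-0.3, -0.3, -0.8]
grip_width: 59.8
finger_force: 0.0
time: 33.85
tool_pos: [422.3, -222.4, 222.8]
tcp_rot: [3.14, -0.001, 0.297]
contact_force: [-0.1, -0.2, 1.0]
grip_width: 59.7
finger_force: 0.0
{'tool_pos': array([ 422.254, -222.442,  222.787]), 'tcp_rot': array([ 3.14e+00, -1.00e-03,  2.97e-01]), 'contact_force': array([-0.135, -0.212,  1.023]), 'moment': array([-0.112,  0.154,  0.051])}
red scene [259.1 170. ] 8 [26.6 -6.8] -14.404605752331168
green scene [257.5 175. ] 26 [ 34.7 -10.5] -16.895420392062892
lid [ 538.96209012 -105.71010242  158.        ]
```

The dial has sprung up, its pointer in line with the green mark, and the jar's lid is where it was. Handing in.

```bash
python3 -c "
from plant import bot
print(bot.close_job())"
```

```text
the job is handed in; nothing more can be done
None
```

I handed the job in at about 34 s: my last look showed the white-lidded jar upright and released in the holder, and the dial sprung back up with its pointer at five (four clicks from one). The first two tries at placing the jar caught on the holder's rim. The hand-in returned no verdict.

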